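# Seat the disc mould and throw the toggle clamp

### The arm

A 7-joint arm with a two-finger parallel gripper is mounted at the origin on a cart in front of the work surface, level with it; the furniture and walls round the work are solid. World frame = base frame: x ahead of the robot, y to its left, z up, the work surface at z = 0. Lengths are in m, angles in degrees, forces in N, time in s.
With the tool pointing down it reaches from about 0.4 to 0.875 m from the base axis. Payload 4.4 kg.
Tool frame: the origin (TCP) lies at the very end of the fingers, on their centre line; the grasp point (between the pads) lies 19 mm behind it (env.hold_point_z is the distance from the TCP to the grasp point, in m); z points along the fingers, y is the line along which they close (so a half turn about z gives the same grasp; the last joint's range is limited). The gripper opens to 85 mm and grips with 20 to 120 N. Pads are 22 mm wide; open, the fingers measure 114 mm over their backs; the gripper's body (76 mm by 85 mm) begins 54 mm behind the grasp point. The pads swing forward as they close: fully open they stand 13 mm farther back than shut.
Start: joints at [-66.853, 36.005, 2.206, 86.941, -1.547, 57.084, -1.146], TCP at [0.294, 0.58, 0.231] pointing down, gripper open.
Joint ranges: [-175.42, 175.42], [-21.48, 121.26], [-71.46, 75.88], [10.55, 141.38], [-63.04, 243.04], [13.31, 113.54], [-168.57, 168.57]. Speed limits (degrees/s): [147.25, 147.25, 180, 180, 180, 180, 180].

### API

Orientations are given as a 3x3 rotation matrix whose columns are the frame's x, y, z axes.
In Python, from plant import env gives the robot as it stands. The module is installed in compiled form; this text tells all that it offers.
- The arm moves only by the tool move_arm, never from a script. Its arguments are lists of equal length, an entry for each row: "travel": the shift along the tool's x, y, z in units of 0.5 m (1.0 is 0.5 m), a list of three; "turn": the turn about the tool's z in units of 45 degrees (1.0 is 45 degrees). A call has exactly 8 rows; each row is the pose to reach, as a shift and turn from the pose commanded when the call began, along the tool's axes at that moment; what a row does not reach only later rows make up. A row lasts 1/12 s, in which the tool goes at most 41.7 mm and 7.16 degrees, less where a joint would pass 70% of its speed; a pose out of reach is approached as far as the arm can. A call with a number of a shift or a turn outside -1 to 1 is refused whole. A call with a gripper value outside its range is refused whole. "gripper" is the closure, from -1 (fully open) to 1 (shut), set as the call begins (left out, the last holds). The fingers move at their own pace and stop on an object; the grip force is fixed at half the most. Time passes only in rows, so rows that repeat a pose let the fingers close, or fill a call up. It gives the time, the measured TCP pose, the force, the opening and the grip force at its end, in the units of the state.
- env.observe(): the state, without advancing time (a new reading comes with each control period).
- env.grab_frame(name): name is "scene" or "side" or "wrist"; returns the picture (400x640x3 uint8, red, green, blue); there is no depth.
- env.camera_info(name): a dict with "fov_y" (degrees; the focal length in pixels is half the picture's height over the tangent of half this angle, whatever the lens; pixels are square), "cx", "cy" (the principal point, pixels), "R" (3x3) and "t" (3): a world point X has camera coordinates R X + t; the wrist camera has in their place "hand_eye" (4x4, takes a point from camera to tool coordinates, whose origin is the TCP and whose axes are the flange's). Camera axes: x right, y down, z forward; pixel columns grow to the right and rows downward; lengths in m; the calibration is good to about 2 mm. The wrist camera is an equidistant fisheye: a pixel r from the principal point sees the ray r / f radians off the axis. A picture is of the moment at which its call begins: read the wrist's pose just before it. camera_info takes no time and is no camera call.
- env.close_job(): hands the job in; it is judged then, once.
The state is a dict: "t": time; "joints": joint angles; "joint_vel": joint speeds; "joint_torque": joint torques, N m; "tool_pos": TCP position; "tool_rot": TCP orientation; "ft_force": force on the tool from outside, world axes, zero at the start; "ft_torque": the same for the moment, N m; "finger_gap": finger opening in m; "grip_force": force on a finger pad.
Only numpy, scipy, OpenCV 4.12 (cv2) and the standard library are available. Lean on these libraries where they do the work, as an engineer would, in place of code of your own. Each camera call takes 0.05 s, during which the arm holds its last target. There are 200 camera calls.

### The job

Push the round orange-lidded mould along the aluminium fixture plate, between the blue rails, until it is fully home against the rear stop. Then push the clamp's red-gripped lever over its centre so that it snaps shut and its rubber foot holds the mould down. Only push with the fingers: the mould must stay flat on the plate and never be lifted, and the loose jars and dish on the table are left where they are.

Things in the scene. Friction and masses are not known exactly. Their poses are not given: they have to be found in the camera images.
- jig: Fixed fixture: aluminium plate 270 (x) x 190 (y) x 10 mm. Origin on the table, on the channel's midline; the plate spans x -135..135, y -72..118 mm. +x runs along the channel from mouth to rear stop, +y towards the clamp. Blue rails (tops 21 mm above the table) are 95 mm apart from x = -8 mm on and flare to 122 mm apart at x = -60. Rear stop (25 mm high) has its face at x = +75.
- seat (a point): Point on the plate's top (10 mm above the table) under the centre of the mould when it is fully home: jig x = +31 mm, y = 0. Axes as the jig's.
- mould_center (a point): Centre, half-way up, of the loose round mould: steel lower half and orange lid closed as one piece, 88 mm diameter, 24 mm high, flat top, about 300 g. It stands on the plate in the mouth of the channel, 60 to 86 mm short of its seat and at most 6 mm to either side.
- mould: The same mould; origin at the centre of its underside.
- pivot (a point): Hinge axis of the clamp lever, along jig x, at jig x = +55, y = +80 mm, 60 mm above the table, in a steel tower 68 mm high beside the left (+y) rail.
- grip_end (a point): Centre of the round end of the lever's red grip (radius 9 mm; the outer 48 mm of a handle 90 mm long from the pivot). Open, the handle leans outward (jig +y) 40 degrees from upright, this point 129 mm above the table and 58 mm outward of the pivot; shut, it leans 30 degrees inward over the channel. It rises 21 mm on its arc to upright: a finger that follows the arc does not bind.
- clamp (a joint): Angle (rad) of the lever: red-gripped handle, steel arm and foot in one. 0 = open (arm 70 degrees up, handle leaning out), grows as the handle is pushed inward (jig -y). A spring resists up to centre at 0.61 (0.38 N m at the open end, less nearer centre, light damping); past it the lever snaps shut and stays. The foot meets the seated mould at about 1.22, rests at 1.25.
- foot: Black rubber foot, 18 mm diameter, on a stem, sprung by up to 4 mm, at the end of the lever's arm, 80 mm from the pivot; its origin lies on the pivot axis. When the lever is shut it presses with 5 to 7 N on the top of the seated mould, 24 mm behind (jig +x of) the mould's centre.
- jar_a: Bystander: small open sample jar, pink, 47 mm wide, 66 mm high, loose; origin under its centre.
- jar_b: Bystander: small open sample jar, pink, 47 mm wide, 66 mm high, loose; origin under its centre.
- spare_dish: Bystander: pale round dish, 93 mm diameter, 16 mm high, loose on the table; origin under its centre.
There are look-alikes about, which are no part of the job. Of the things that look like the mould, the middle-sized one is meant.

How it is judged:
By the outcome, as a careful person would: the job done as asked, in the order asked, and still so for the second after the job is handed in, with the robot touching nothing.
It also fails if it takes over 48 s, if anything falls off the work surface, if the arm or the gripper's body presses on something with over 40 N, if the wrist force passes 120 N, or if a joint passes its speed limit or range.

## Working session

There is one attempt and no reset: what is moved stays moved. The work goes in short steps, Python scripts to look and compute and a tool call to move; the robot and the scene stay as the last step left them, time stands still between calls to the robot, and variables do not carry over. Pictures are saved under pics/ and viewed, at most 10 in all, crops included, and the job is handed in when it is done.

Besides the shell and the picture viewer there is one more tool, called after "Request:" as name(argument=value, ...), one argument or row to a line, values as JSON. move_arm: Moves the arm, as the interface text tells. Shifts and turns lie within -1 to 1; 1 stands for 0.5 m of shift or 45 degrees of turn. Its arguments: {"type":"object","properties":{"travel":{"type":"array","items":{"type":"array","items":{"type":"number"}}},"turn":{"type":"array","items":{"type":"number"}},"gripper":{"type":"number"}},"required":["travel","turn"]}

```bash
mkdir -p pics
python3 - <<'E'
from plant import env
import cv2,numpy as np
for n in ("scene","side"):
    im=env.grab_frame(n); cv2.imwrite(f"pics/{n}0.png",im[:,:,::-1])
    c=env.camera_info(n); print(n,c)
s=env.observe(); print(s["t"],s["tool_pos"],np.round(s["tool_rot"],3),s["finger_gap"]); print(env.camera_info("wrist"))
E
```

```text
scene {'fov_y': 50.14843422186897, 'cx': 324.650271105175, 'cy': 204.00913049293203, 'R': array([[ 0.86039376, -0.50913612,  0.02242727],
       [-0.18131086, -0.34693326, -0.92019763],
       [ 0.47628662,  0.787666  , -0.39081112]]), 't': array([-0.44352319,  0.20542115,  1.04914657])}
side {'fov_y': 56.6974775954799, 'cx': 319.87170109191266, 'cy': 203.92854347247703, 'R': array([[-0.98151394, -0.19089215,  0.01380454],
       [-0.11266221,  0.51795683, -0.84795516],
       [ 0.15471783, -0.83383506, -0.52988818]]), 't': array([0.51254004, 0.14528832, 1.25005507])}
0.1 [0.29397563 0.57908776 0.23049766] [[-0.892  0.453 -0.001]
 [ 0.453  0.892 -0.002]
 [-0.    -0.002 -1.   ]] 0.08519360381397068
{'fov_y': 65.70646984690485, 'cx': 313.23716227442924, 'cy': 200.2454382747663, 'hand_eye': array([[ 3.13437592e-05, -9.55165520e-01, -2.96072335e-01,
         7.55097586e-02],
       [ 9.99999995e-01,  5.74700662e-05, -7.95402472e-05,
         7.15760886e-05],
       [ 9.29893983e-05, -2.96072331e-01,  9.55165518e-01,
        -1.41593933e-01],
       [ 0.00000000e+00,  0.00000000e+00,  0.00000000e+00,
         1.00000000e+00]])}
```

View pics/scene0.png

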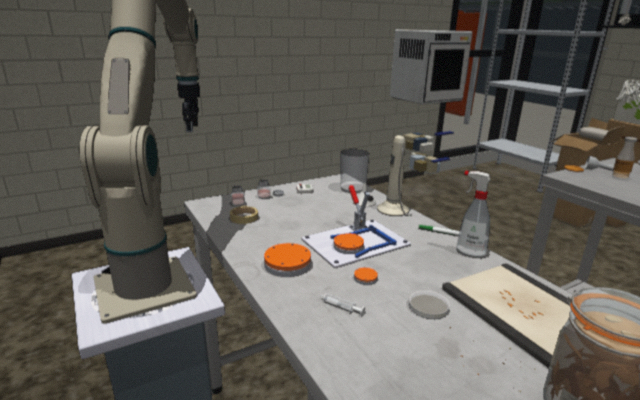

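View pics/side0.png

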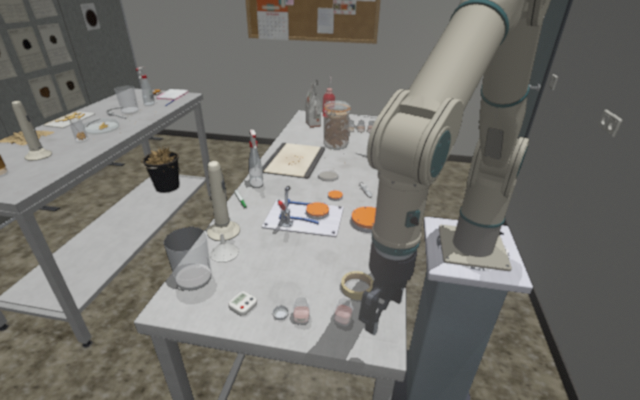

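The scene view shows the plate at about (355,241), with the mid-sized mould at (348,242) and the red grip at (353,194). The larger look-alike is at (287,258) and the smaller one at (366,275). In the side view the plate is near (304,217), the mould near (317,210) and the grip near (282,205).

```bash
cat > h.py <<'E'
import numpy as np,cv2
from plant import env
def ray(n,uv):
    c=env.camera_info(n); f=200/np.tan(np.radians(c["fov_y"]/2)); R=c["R"]
    d=np.array([(uv[0]-c["cx"])/f,(uv[1]-c["cy"])/f,1.]); return -R.T@c["t"],R.T@d
def wray(uv,pos,rot):
    c=env.camera_info("wrist"); f=200/np.tan(np.radians(c["fov_y"]/2)); H=c["hand_eye"]
    v=np.array([uv[0]-c["cx"],uv[1]-c["cy"]]); r=np.hypot(*v); th=r/f
    d=np.r_[np.sin(th)*v/max(r,1e-9),np.cos(th)]
    return pos+rot@H[:3,3],rot@H[:3,:3]@d
def onz(od,z):
    o,d=od; return o+d*(z-o[2])/d[2]
def tri(a,b):
    A=np.c_[a[1],-b[1]]; s=np.linalg.lstsq(A,b[0]-a[0],rcond=None)[0]
    p,q=a[0]+s[0]*a[1],b[0]+s[1]*b[1]; return (p+q)/2,np.linalg.norm(p-q)
def masks(im):
    h=cv2.cvtColor(im,cv2.COLOR_RGB2HSV)
    return dict(orange=cv2.inRange(h,(5,170,120),(16,255,255)),red=cv2.inRange(h,(0,150,70),(4,255,255))|cv2.inRange(h,(172,150,70),(180,255,255)),blue=cv2.inRange(h,(105,110,40),(125,255,255)))
def blobs(m,amin=15):
    n,l,s,c=cv2.connectedComponentsWithStats(m); return [(c[i],s[i],l==i) for i in range(1,n) if s[i,4]>=amin]
E
python3 - <<'E'
from h import *
win={"scene":(290,170,130,100),"side":(255,170,110,70)}
out=[]
for n,(x,y,w,hh) in win.items():
    im=cv2.imread(f"pics/{n}0.png")[:,:,::-1]; m=masks(np.ascontiguousarray(im))
    for k,z in(("orange",.034),("blue",.021),("red",.1)):
        for c,s,L in blobs(m[k]):
            if x<=c[0]<x+w and y<=c[1]<y+hh:
                print(n,k,c.round(1),s,onz(ray(n,c),z).round(4))
                if k=="blue":
                    cn=cv2.boxPoints(cv2.minAreaRect(np.argwhere(L)[:,::-1].astype(np.float32)))
                    print("   box",[onz(ray(n,p),z)[:2].round(3).tolist() for p in cn])
    out.append(cv2.resize(im[y:y+hh,x:x+w,::-1],(780,int(hh*780/w)//2*2),interpolation=cv2.INTER_CUBIC)); cv2.imwrite(f"pics/{n}_crop.png",out[-1])
E
```

```text
scene orange [348.5 241. ] [335 234  28  15 345] [ 0.5425 -0.0872  0.034 ]
scene blue [375.2 239.3] [354 226  42  31 247] [ 0.6323 -0.0957  0.021 ]
   box [[0.583, -0.024], [0.752, -0.002], [0.673, -0.14], [0.526, -0.152]]
scene red [353.2 193.8] [349 186   9  17  74] [0.6649 0.0749 0.1   ]
```

View pics/scene_crop.png

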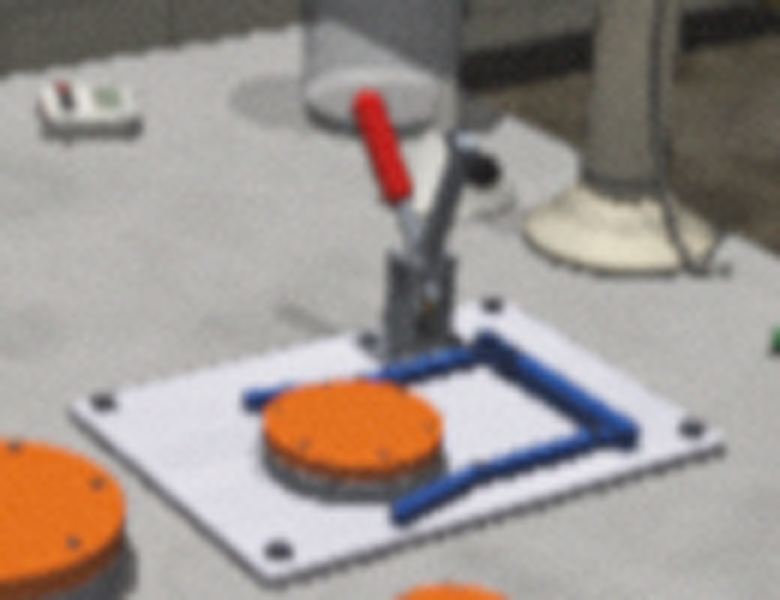

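The crop, at 6x, shows the plate corners at crop pixels (70,408), (270,580), (722,443) and (505,305). The mould sits in the mouth of the channel. The lever is open with the red grip end at (368,97).

Run:
```python
from h import *
P=np.array([onz(ray("scene",(290+a/6,170+b/6)),.01)[:2] for a,b in[(70,408),(270,580),(722,443),(505,305)]])
print(P.round(4), np.linalg.norm(np.roll(P,-1,0)-P,axis=1))
ex=(P[2]-P[1]+P[3]-P[0]); ex/=np.linalg.norm(ex); th=np.arctan2(ex[1],ex[0]); ey=np.array([-ex[1],ex[0]])
o=P.mean(0)-ey*.023
print("yaw",np.degrees(th),"origin",o)
w=lambda x,y:(o+ex*x+ey*y).round(4)
print("seat",w(.031,0),"pivot",w(.055,.08),"grip",w(.055,.138), "grip via ray",onz(ray("scene",(290+368/6,170+97/6)),.131))
m=np.array([.5425,-.0872])-o; print("mould jig",m@ex,m@ey)
im=np.ascontiguousarray(cv2.imread("pics/side0.png")[:,:,::-1]);print(im[212,316],im[203,281],cv2.cvtColor(im,cv2.COLOR_RGB2HSV)[212,316])
```

```text
[[ 0.4543  0.033 ]
 [ 0.4559 -0.1546]
 [ 0.7209 -0.1519]
 [ 0.7219  0.0282]] [0.18760427 0.26509491 0.18014215 0.26766039]
yaw -0.2377805733210308 origin [ 0.58815992 -0.08432559]
seat [ 0.6192 -0.0845] pivot [ 0.6435 -0.0046] grip [0.6437 0.0534] grip via ray [0.65120879 0.0681605  0.131     ]
mould jig -0.04564760031302194 -0.0030638712954593615
[218 144  81] [169  69  67] [ 14 160 218]
```

Request:
move_arm(
  travel=[
    [-0.41, -0.46, 0],
    [-0.41, -0.46, 0],
    [-0.41, -0.46, 0],
    [-0.41, -0.46, 0],
    [-0.41, -0.46, 0],
    [-0.41, -0.46, 0],
    [-0.41, -0.46, 0],
    [-0.41, -0.46, 0],
  ],
  turn=[-0.6, -0.6, -0.6, -0.6, -0.6, -0.6, -0.6, -0.6],
  gripper=0,
)

```text
t: 0.77
tool_pos: [0.3738, 0.275, 0.231]
tool_rot: [[-1.0, 0.005, -0.001], [0.005, 1.0, -0.004], [0.001, -0.004, -1.0]]
ft_force: [-0.3, -0.2, -0.4]
finger_gap: 0.0426
grip_force: 0.0
```

Request:
move_arm(
  travel=[
    [-0.16, -0.64, 0],
    [-0.16, -0.64, 0],
    [-0.16, -0.64, 0],
    [-0.16, -0.64, 0],
    [-0.16, -0.64, 0],
    [-0.16, -0.64, 0],
    [-0.16, -0.64, 0],
    [-0.16, -0.64, 0],
  ],
  turn=[0, 0, 0, 0, 0, 0, 0, 0],
)

```text
t: 1.43
tool_pos: [0.4533, -0.0408, 0.2313]
tool_rot: [[-1.0, -0.0, -0.0], [-0.0, 1.0, -0.0], [0.0, -0.0, -1.0]]
ft_force: [1.3, 0.0, -0.4]
finger_gap: 0.0426
grip_force: 0.0
```

Request:
move_arm(
  travel=[
    [0, -0.08, 0],
    [0, -0.08, 0],
    [0, -0.08, 0],
    [0, -0.08, 0],
    [0, -0.08, 0],
    [0, -0.08, 0],
    [0, -0.08, 0],
    [0, -0.08, 0],
  ],
  turn=[0, 0, 0, 0, 0, 0, 0, 0],
)

```text
t: 2.1
tool_pos: [0.4535, -0.0771, 0.2313]
tool_rot: [[-1.0, -0.004, -0.0], [-0.004, 1.0, 0.0], [0.0, 0.0, -1.0]]
ft_force: [-0.4, -0.2, 0.5]
finger_gap: 0.0428
grip_force: 0.0
```

Run:
```python
from h import *
s=env.observe(); p,R=np.array(s["tool_pos"]),np.array(s["tool_rot"])
im=env.grab_frame("wrist"); cv2.imwrite("pics/w1.png",im[:,:,::-1]); print(p,R.round(4),s["t"])
m=masks(im)
for k,z in(("orange",.034),("blue",.021),("red",.1)):
    for c,st,L in blobs(m[k],100): print(k,c.round(1),st,onz(wray(c,p,R),z).round(4))
np.savez("w1.npz",p=p,R=R)
```

```text
[ 0.45345667 -0.07712069  0.23131452] [[-1.0e+00 -3.5e-03 -1.0e-04]
 [-3.5e-03  1.0e+00  2.0e-04]
 [ 1.0e-04  2.0e-04 -1.0e+00]] 2.1
orange [317.5  84.1] [ 264   33  114  111 8555] [ 0.3526 -0.0728  0.034 ]
orange [197.2 209.6] [ 176  188   43   44 1416] [ 0.4954 -0.2179  0.034 ]
orange [307.6 243.4] [ 277  218   69   60 2426] [ 0.5375 -0.0835  0.034 ]
blue [276.8 285. ] [272 253  10  61 302] [ 0.6065 -0.1254  0.021 ]
blue [351.9 294.7] [349 268   7  47 190] [ 0.6223 -0.0235  0.021 ]
blue [313.4 323.6] [273 318  85   9 445] [ 0.6737 -0.0761  0.021 ]
red [416.3 350.3] [406 339  28  25 255] [0.6602 0.0536 0.1   ]
```

View pics/w1.png

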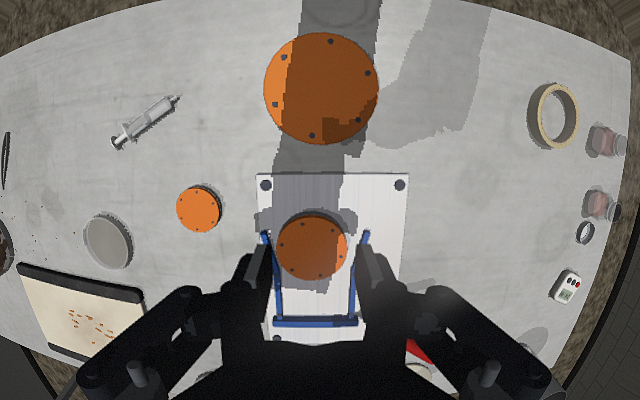

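The wrist view shows the mould circle centred near (313,245). The blue rails run at columns about 278 and 352, with the rear stop at row 323. The plate's front corners are at (256,173) and (409,173), and the large look-alike behind is at (321,88).

Run:
```python
from h import *
d=np.load("w1.npz");p,R=d["p"],d["R"]
im=np.ascontiguousarray(cv2.imread("pics/w1.png")[:,:,::-1]); hsv=cv2.cvtColor(im,cv2.COLOR_RGB2HSV)
o=cv2.inRange(hsv,(3,120,40),(20,255,255))
for c,s,L in blobs(o,1000):
    pts=np.argwhere(L)[:,::-1].astype(np.float32); cs=cv2.convexHull(pts).reshape(-1,2)
    W=np.array([onz(wray(q,p,R),.034)[:2] for q in cs],np.float32); (a,b),r=cv2.minEnclosingCircle(W); print("circle",c,a,b,2*r)
A=[]
for y in range(285,314,4):
    xs=np.where(masks(im)["blue"][y])[0]; l=xs[xs<313]; r=xs[xs>313]
    if len(l) and len(r):
        q=[onz(wray((v,y),p,R),.021)[:2] for v in (l.min(),l.max(),r.min(),r.max())]; A.append(q); print(y,np.round(q,4).tolist())
for q in[(256,173),(409,173)]: print(onz(wray(q,p,R),.01).round(4))
for x in range(285,345,15):
    ys=np.where(masks(im)["blue"][300:340,x])[0]+300; print(x,[onz(wray((x,y),p,R),.025)[:2].round(4).tolist() for y in (ys.min(),ys.max())])
```

```text
circle [320.5473462   88.13027744] 0.35626232624053955 -0.06923278421163559 0.1252838373184204
circle [197.51125828 209.29933775] 0.49572446942329407 -0.21768935024738312 0.05938002094626427
circle [311.06140106 247.08400781] 0.5443159937858582 -0.07931531220674515 0.08959311991930008
285 [[0.6065, -0.1279], [0.6063, -0.1225], [0.6061, -0.0257], [0.6062, -0.0216]]
289 [[0.613, -0.1269], [0.6128, -0.1214], [0.6127, -0.0253], [0.6128, -0.0198]]
293 [[0.6196, -0.1272], [0.6195, -0.1217], [0.6193, -0.0263], [0.6195, -0.0208]]
297 [[0.6264, -0.1276], [0.6262, -0.122], [0.6261, -0.0259], [0.6262, -0.0203]]
301 [[0.6333, -0.128], [0.6331, -0.121], [0.633, -0.0269], [0.6332, -0.0199]]
305 [[0.6404, -0.1284], [0.6401, -0.1213], [0.64, -0.0264], [0.6402, -0.0194]]
309 [[0.6475, -0.1274], [0.6473, -0.1217], [0.6471, -0.026], [0.6473, -0.0203]]
313 [[0.6548, -0.1278], [0.6546, -0.122], [0.6545, -0.0256], [0.6547, -0.0198]]
[ 0.4561 -0.1463  0.01  ]
[0.4548 0.0414 0.01  ]
285 [[0.6661, -0.1165], [0.6757, -0.117]]
300 [[0.6656, -0.0951], [0.6752, -0.0953]]
315 [[0.6673, -0.0738], [0.675, -0.0737]]
330 [[0.6674, -0.0524], [0.6751, -0.0521]]
```

Request:
move_arm(
  travel=[
    [-0.03, 0.006, 0.08],
    [-0.03, 0.006, 0.16],
    [-0.03, 0.006, 0.24],
    [-0.03, 0.006, 0.31],
    [-0.03, 0.006, 0.37],
    [-0.03, 0.006, 0.41],
    [-0.03, 0.006, 0.43],
    [-0.03, 0.006, 0.43],
  ],
  turn=[0, 0, 0, 0, 0, 0, 0, 0],
)

```text
t: 2.82
tool_pos: [0.467, -0.0744, 0.0139]
tool_rot: [[-1.0, -0.002, -0.005], [-0.002, 1.0, 0.0], [0.005, 0.0, -1.0]]
ft_force: [0.4, -0.2, -0.4]
finger_gap: 0.0426
grip_force: 0.0
```

Run:
```python
from h import *
s=env.observe();print(s["tool_pos"],s["ft_force"])
im=env.grab_frame("wrist"); cv2.imwrite("pics/w2.png",im[:,:,::-1])
```

```text
[ 0.46697472 -0.07439357  0.01387997] [ 0.41334398 -0.20585855 -0.38322527]
```

View pics/w2.png

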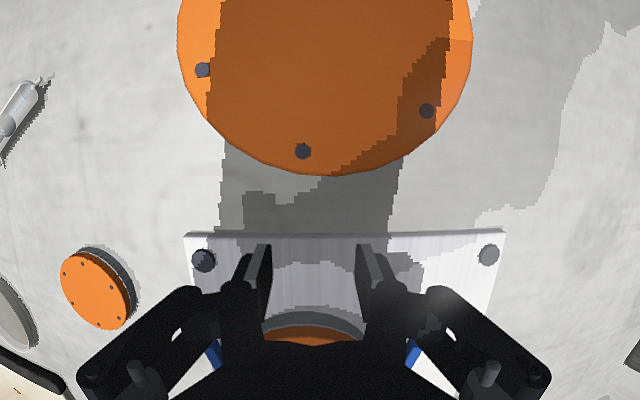

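The fingertips are just above the plate behind the mould, at about (262,290) and (372,290), and centred on it. Next is the push.

Request:
move_arm(
  travel=[
    [-0.02, 0, 0],
    [-0.04, 0, 0],
    [-0.06, 0, 0],
    [-0.08, 0, 0],
    [-0.1, 0, 0],
    [-0.12, 0, 0],
    [-0.14, 0, 0],
    [-0.16, 0, 0],
  ],
  turn=[0, 0, 0, 0, 0, 0, 0, 0],
)

```text
t: 3.53
tool_pos: [0.5479, -0.0747, 0.0165]
tool_rot: [[-1.0, -0.002, -0.002], [-0.002, 1.0, 0.0], [0.002, 0.0, -1.0]]
ft_force: [-1.5, 0.8, 0.4]
finger_gap: 0.0427
grip_force: 0.9
```

Request:
move_arm(
  travel=[
    [-0.006, 0, 0],
    [-0.012, 0, 0],
    [-0.018, 0, 0],
    [-0.024, 0, 0],
    [-0.03, 0, 0],
    [-0.03, 0, 0],
    [-0.03, 0, 0],
    [-0.03, 0, 0],
  ],
  turn=[0, 0, 0, 0, 0, 0, 0, 0],
)

```text
t: 4.2
tool_pos: [0.5642, -0.075, 0.0164]
tool_rot: [[-1.0, -0.001, 0.002], [-0.001, 1.0, 0.0], [-0.002, 0.0, -1.0]]
ft_force: [0.1, -0.4, -0.1]
finger_gap: 0.043
grip_force: 0.5
```

Now slow steps until the stop is felt.

Request:
move_arm(
  travel=[
    [-0.002, 0, 0],
    [-0.004, 0, 0],
    [-0.006, 0, 0],
    [-0.008, 0, 0],
    [-0.01, 0, 0],
    [-0.012, 0, 0],
    [-0.014, 0, 0],
    [-0.014, 0, 0],
  ],
  turn=[0, 0, 0, 0, 0, 0, 0, 0],
)

```text
t: 4.87
tool_pos: [0.571, -0.075, 0.0163]
tool_rot: [[-1.0, -0.001, 0.001], [-0.001, 1.0, 0.0], [-0.001, 0.0, -1.0]]
ft_force: [-2.0, 0.5, 1.8]
finger_gap: 0.0427
grip_force: 1.3
```

Run:
```python
from h import *
im=env.grab_frame("scene"); cv2.imwrite("pics/s1.png",im[:,:,::-1])
im=env.grab_frame("side"); cv2.imwrite("pics/d1.png",im[:,:,::-1]); print(env.observe()["ft_force"])
```

```text
[-0.97696977 -0.00833795  1.2886859 ]
```

Request:
move_arm(
  travel=[
    [-0.002, 0, 0],
    [-0.004, 0, 0],
    [-0.006, 0, 0],
    [-0.008, 0, 0],
    [-0.008, 0, 0],
    [-0.008, 0, 0],
    [-0.008, 0, 0],
    [-0.008, 0, 0],
  ],
  turn=[0, 0, 0, 0, 0, 0, 0, 0],
)

```text
t: 5.63
tool_pos: [0.5744, -0.075, 0.0163]
tool_rot: [[-1.0, -0.001, 0.0], [-0.001, 1.0, 0.0], [-0.0, 0.0, -1.0]]
ft_force: [-1.8, -0.2, 1.9]
finger_gap: 0.0428
grip_force: 1.7
```

Request:
move_arm(
  travel=[
    [-0.002, 0, 0],
    [-0.004, 0, 0],
    [-0.006, 0, 0],
    [-0.008, 0, 0],
    [-0.008, 0, 0],
    [-0.008, 0, 0],
    [-0.008, 0, 0],
    [-0.008, 0, 0],
  ],
  turn=[0, 0, 0, 0, 0, 0, 0, 0],
)

```text
t: 6.3
tool_pos: [0.5746, -0.075, 0.016]
tool_rot: [[-1.0, -0.001, -0.007], [-0.001, 1.0, -0.0], [0.007, -0.0, -1.0]]
ft_force: [-9.0, 0.9, 7.7]
finger_gap: 0.0426
grip_force: 5.3
```

The mould is against the stop: 9 N of resistance, no further motion, and it is where I expected it. I'll back off, rise and check. I'll also locate the stand and beaker near the clamp.

Request:
move_arm(
  travel=[
    [0.03, 0, 0],
    [0.08, 0, 0],
    [0.13, 0, 0],
    [0.16, 0, -0.06],
    [0.18, 0, -0.14],
    [0.2, 0, -0.22],
    [0.2, 0, -0.3],
    [0.2, 0, -0.38],
  ],
  turn=[0, 0, 0, 0, 0, 0, 0, 0],
  gripper=1,
)

```text
t: 6.97
tool_pos: [0.4791, -0.075, 0.2087]
tool_rot: [[-1.0, -0.002, 0.003], [-0.002, 1.0, 0.0], [-0.003, 0.0, -1.0]]
ft_force: [2.1, -0.6, -0.3]
finger_gap: 0.0002
grip_force: 0.0
```

Request:
move_arm(
  travel=[
    [0, 0, -0.06],
    [0, 0, -0.06],
    [0, 0, -0.06],
    [0, 0, -0.06],
    [0, 0, -0.06],
    [0, 0, -0.06],
    [0, 0, -0.06],
    [0, 0, -0.06],
  ],
  turn=[0, 0, 0, 0, 0, 0, 0, 0],
)

```text
t: 7.63
tool_pos: [0.4781, -0.075, 0.2354]
tool_rot: [[-1.0, -0.002, -0.002], [-0.002, 1.0, 0.0], [0.002, 0.0, -1.0]]
ft_force: [-0.5, -0.2, 0.1]
finger_gap: 0.0001
grip_force: 0.0
```

Run:
```python
from h import *
s=env.observe();p,R=np.array(s["tool_pos"]),np.array(s["tool_rot"]);print(p,s["t"])
im=env.grab_frame("wrist"); hsv=cv2.cvtColor(im,cv2.COLOR_RGB2HSV)
for c,st,L in blobs(cv2.inRange(hsv,(3,120,40),(20,255,255)),800):
    cs=cv2.convexHull(np.argwhere(L)[:,::-1].astype(np.float32)).reshape(-1,2)
    W=np.array([onz(wray(q,p,R),.034)[:2] for q in cs],np.float32); (a,b),r=cv2.minEnclosingCircle(W); print("circle",c,a,b,2*r)
B=masks(im)["blue"]
for c,st,L in blobs(B,60): print("blue",c,st,onz(wray(c,p,R),.021))
a=cv2.resize(im[150:400,180:500],(800,625))[:,:,::-1]
b=env.grab_frame("scene")
for q in [(395,211),(378,208),(412,208),(354,188),(340,185),(368,185)]: print(q,onz(ray("scene",q),0).round(3))
cv2.imwrite("pics/c2.png",np.hstack([im[200:400,180:500,::-1],b[130:330,260:480,::-1]]))
```

```text
[ 0.47809847 -0.0749939   0.23542756] 7.6333
circle [318.42432096  67.47418619] 0.3564905822277069 -0.06927018612623215 0.12537087500095367
circle [195.22747894 190.69993519] 0.49692782759666443 -0.21834272146224976 0.059141840785741806
blue [356.74683544 247.43291139] [349 211  20  80 395] [ 0.5758307  -0.01891939  0.021     ]
blue [267.24452555 233.61313869] [258 212  20  45 274] [ 0.55665044 -0.13264949  0.021     ]
blue [275.30666667 272.33333333] [272 258   7  32 150] [ 0.61295643 -0.12506618  0.021     ]
(395, 211) [0.85  0.076 0.   ]
(378, 208) [0.813 0.126 0.   ]
(412, 208) [0.922 0.069 0.   ]
(354, 188) [0.85  0.333 0.   ]
(340, 185) [0.818 0.388 0.   ]
(368, 185) [0.921 0.336 0.   ]
```

View pics/c2.png

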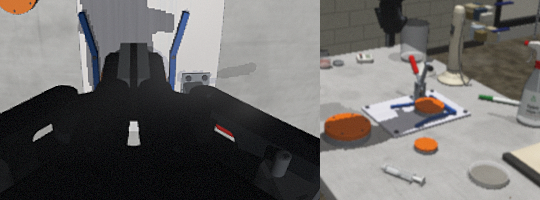

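The mould has moved to the rear of the channel: it is at about (430,105) in the right-hand half, against the stop. The stand base starts at x≈0.81, well clear of the lever. I'll check the mould's position in the scene frame and move on to the lever.

Run:
```python
from h import *
im=env.grab_frame("scene"); cv2.imwrite("pics/s2.png",im[:,:,::-1]); hsv=cv2.cvtColor(im,cv2.COLOR_RGB2HSV)
for n,i in(("before",cv2.imread("pics/scene0.png")),("now",im[:,:,::-1])):
    h=cv2.cvtColor(np.ascontiguousarray(i),cv2.COLOR_BGR2HSV)
    for c,s,L in blobs(cv2.inRange(h,(5,170,110),(16,255,255)),150):
        if 330<c[0]<400 and c[1]<260:
            cs=cv2.convexHull(np.argwhere(L)[:,::-1].astype(np.float32)).reshape(-1,2)
            W=np.array([onz(ray("scene",q),.034)[:2] for q in cs],np.float32); print(n,c,s,onz(ray("scene",c),.034),cv2.minEnclosingCircle(W))
```

```text
before [348.52601156 241.00289017] [335 234  28  15 346] [ 0.54250211 -0.08729579  0.034     ] ((0.5447479486465454, -0.08492927253246307), 0.04682552069425583)
now [369.22039474 234.20723684] [356 227  28  15 304] [ 0.6205742  -0.08058799  0.034     ] ((0.6219697594642639, -0.07938166707754135), 0.047362517565488815)
```

Request:
move_arm(
  travel=[
    [0, 0.08, 0],
    [0, 0.16, 0],
    [0, 0.24, 0],
    [-0.06, 0.3, 0],
    [-0.12, 0.35, 0],
    [-0.18, 0.39, 0],
    [-0.25, 0.4, 0],
    [-0.31, 0.4, 0],
  ],
  turn=[0, 0, 0, 0, 0, 0, 0, 0],
)

```text
t: 8.45
tool_pos: [0.6346, 0.1287, 0.2362]
tool_rot: [[-1.0, -0.006, 0.001], [-0.006, 1.0, 0.002], [-0.001, 0.002, -1.0]]
ft_force: [0.3, -0.3, 0.3]
finger_gap: 0.0001
grip_force: 0.0
```

The mould moved 77 mm, to x = 0.622, so it is seated. Next I lower beside the grip on its outer side.

Request:
move_arm(
  travel=[
    [-0.02, 0, 0.06],
    [-0.02, 0, 0.12],
    [-0.02, 0, 0.17],
    [-0.02, 0, 0.21],
    [-0.02, 0, 0.235],
    [-0.02, 0, 0.24],
    [-0.02, 0, 0.24],
    [-0.02, 0, 0.24],
  ],
  turn=[0, 0, 0, 0, 0, 0, 0, 0],
)

```text
t: 9.12
tool_pos: [0.644, 0.1254, 0.1175]
tool_rot: [[-1.0, -0.001, 0.002], [-0.001, 1.0, 0.001], [-0.002, 0.001, -1.0]]
ft_force: [0.5, -0.4, 0.2]
finger_gap: -0.0002
grip_force: 0.0
```

Run:
```python
from h import *
a=env.grab_frame("scene");b=env.grab_frame("side")
cv2.imwrite("pics/l1.png",np.hstack([cv2.resize(x,(400,400),interpolation=cv2.INTER_CUBIC)[:,:,::-1] for x in(a[150:270,300:420],b[130:250,230:350])]))
```

```text
(no output)
```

View pics/l1.png

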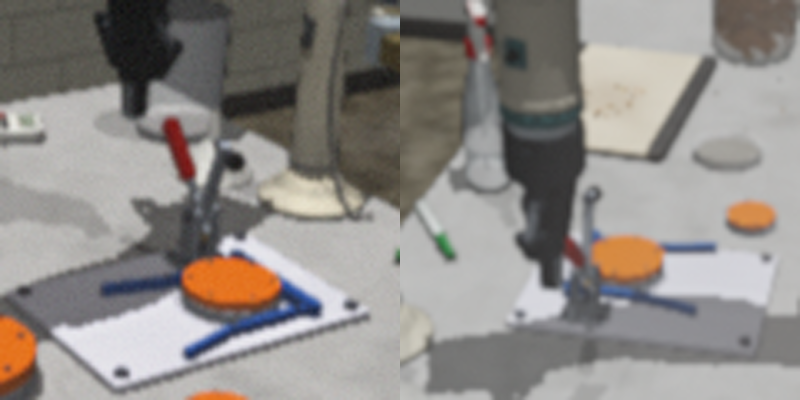

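Left half: the closed fingertips at (133,110) are on the outer side of the red grip end at (173,123). The mould sits against the rear stop. Next I push inward along the arc.

Request:
move_arm(
  travel=[
    [0, -0.01, 0.015],
    [0, -0.02, 0.02],
    [0, -0.03, 0.02],
    [0, -0.04, 0.02],
    [0, -0.05, 0.02],
    [0, -0.06, 0.02],
    [0, -0.07, 0.02],
    [0, -0.08, 0.02],
  ],
  turn=[0, 0, 0, 0, 0, 0, 0, 0],
)

```text
t: 9.88
tool_pos: [0.6434, 0.0857, 0.1066]
tool_rot: [[-1.0, -0.001, 0.001], [-0.001, 1.0, 0.002], [-0.001, 0.002, -1.0]]
ft_force: [-2.3, 10.1, 4.5]
finger_gap: 0.0003
grip_force: 5.2
```

Request:
move_arm(
  travel=[
    [0, -0.01, 0],
    [0, -0.02, -0.005],
    [0, -0.03, -0.01],
    [0, -0.04, -0.015],
    [0, -0.05, -0.02],
    [0, -0.06, -0.022],
    [0, -0.07, -0.024],
    [0, -0.08, -0.026],
  ],
  turn=[0, 0, 0, 0, 0, 0, 0, 0],
)

```text
t: 10.55
tool_pos: [0.6445, 0.0481, 0.1209]
tool_rot: [[-1.0, -0.004, 0.004], [-0.004, 1.0, 0.004], [-0.004, 0.004, -1.0]]
ft_force: [0.3, 2.7, 2.4]
finger_gap: -0.0001
grip_force: 1.5
```

Request:
move_arm(
  travel=[
    [0, -0.01, -0.005],
    [0, -0.02, -0.01],
    [0, -0.03, -0.01],
    [0, -0.04, -0.01],
    [0, -0.05, -0.01],
    [0, -0.06, -0.01],
    [0, -0.06, -0.01],
    [0, -0.06, -0.01],
  ],
  turn=[0, 0, 0, 0, 0, 0, 0, 0],
)

```text
t: 11.22
tool_pos: [0.6431, 0.0145, 0.1241]
tool_rot: [[-1.0, -0.001, -0.001], [-0.001, 1.0, -0.0], [0.001, -0.0, -1.0]]
ft_force: [-0.1, -0.2, 0.1]
finger_gap: 0.0001
grip_force: 0.0
```

Run:
```python
from h import *
a=env.grab_frame("scene");b=env.grab_frame("side")
cv2.imwrite("pics/l2.png",np.hstack([cv2.resize(x,(400,400),interpolation=cv2.INTER_CUBIC)[:,:,::-1] for x in(a[150:270,300:420],b[130:250,230:350])]))
```

```text
(no output)
```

View pics/l2.png

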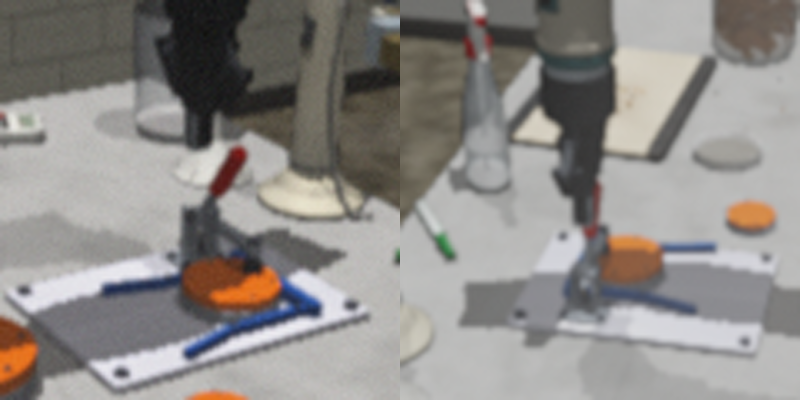

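The lever has snapped shut: its grip at (230,170) leans inward and the foot at (252,265) is on the mould. I'll retreat outward and then up.

Request:
move_arm(
  travel=[
    [0, 0.04, 0],
    [0, 0.09, 0],
    [0, 0.14, 0],
    [0, 0.18, -0.03],
    [0, 0.2, -0.09],
    [0, 0.2, -0.16],
    [0, 0.2, -0.2],
    [0, 0.2, -0.2],
  ],
  turn=[0, 0, 0, 0, 0, 0, 0, 0],
)

```text
t: 11.98
tool_pos: [0.6461, 0.1172, 0.2298]
tool_rot: [[-1.0, -0.003, 0.009], [-0.003, 1.0, 0.003], [-0.009, 0.002, -1.0]]
ft_force: [0.3, -0.5, -0.7]
finger_gap: -0.0002
grip_force: 0.0
```

Run:
```python
from h import *
im=env.grab_frame("scene"); cv2.imwrite("pics/end.png",cv2.resize(im[150:270,300:420],(480,480),interpolation=cv2.INTER_CUBIC)[:,:,::-1])
```

```text
(no output)
```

View pics/end.png

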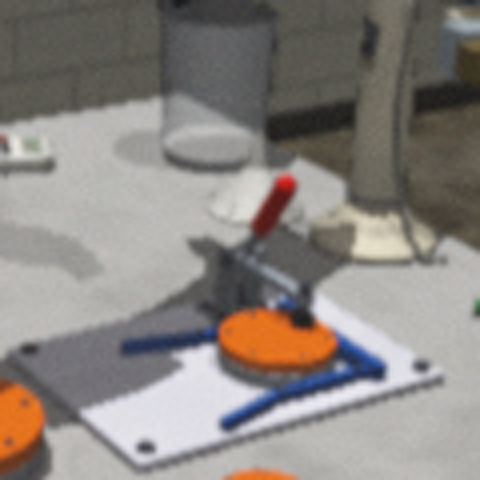

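The lever is shut with its foot at (302,318) on the mould. The mould is against the stop and the robot is clear.

```bash
python3 -c "
from plant import env
print(env.close_job())"
```

```text
the job is handed in; nothing more can be done
None
```

The mould was pushed home against the rear stop, the clamp lever snapped shut with its foot on the mould, and the job was handed in at about 12 s with the robot clear of everything.

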